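Load the parts crate and send it up the ramp behind its lip

TASK

Put the spark plug socket into the small wooden crate while the crate is still down on the bench, then slide the crate up the ramp, without lifting it, until its trailing edge drops behind the lip and its front sits home against the rubber end stop. Press it home with a light, steady push that you can feel on the rubber (about 8 N), never ramming it (16 N spoils the rubber), let go so that it stays touching the rubber, and leave the lens, the sleeve, the spark plug and the wrench where they are.

Things in the scene. Friction and masses are not known exactly. Their poses are not given: they have to be found in the camera images.
- crate: Open box of smooth pale wood, 120 mm long (its x), 100 wide (y), 40 high, walls and floor 7 thick, 0.3 to 0.55 kg. Origin: centre of its underside, z up. Starts empty and flat on the bench before the ramp, its +x end toward the ramp, within 6 mm of the ramp's centre line and 0.06 rad of its direction. Push on its -x end wall.
- ramp: Wooden ramp fixed on the bench. Origin: middle of the slope's foot, on the bench; x uphill, y across, z up. The slope rises evenly from x = 0, z = 0 to a crest at x = 119 mm, z = 32 mm. Side rails, inner faces 109 mm apart, tops 52 mm above the bench, run from x = 0 to 306 mm; before the foot they flare open, 40 mm high, back to x = -53 mm.
- lip (a point): Middle of the crest's edge (ramp x = 119 mm, z = 32 mm), axes as the ramp's. The crest is the lip: behind it the surface drops 11 mm to a level bed at z = 21 mm, from ramp x = 121 mm (foot of the lip) to 306 mm. A crate that is home lies level on the bed, the centre of its underside 60 mm short of the end stop's face.
- end_stop: Steel bar across the bed, with a black rubber pad (96 mm wide, 20 high) on screws before it. Origin: on the bed, middle, 22 mm downhill of the bar; x uphill. The pad's face lies up to 10 mm either side of it, unmeasured: ramp x = 246 to 270 mm. Feel for it. The pad gives 1 mm per 12 N, at most 2 mm. Press over 4 N for a moment, never 16 N. Sliding the crate on the bed takes 1 to 4 N more.
- socket_center (a point): Spark plug socket: a plain steel cylinder standing on end, 60 mm tall, 25 mm across in its lower half, 21 mm in its upper half, 0.12 kg. This point is its centre, 30 mm above its foot; z up. It stands in one of three places, swapped with the lens and the sleeve.
- lens_center (a point): Indicator lens, not to be disturbed: translucent orange dome on a 44 x 34 mm black foot, 29 mm high. Point at its centre, 14 mm above the bench.
- sleeve_center (a point): Spacer sleeve, not to be disturbed: short steel tube standing on end, 32 mm across with an 18 mm hole, 28 mm tall. Point at its centre, 14 mm above the bench.
- spark_plug: Spark plug lying on the bench, 60 mm long, not to be disturbed. Origin under its middle, x along it.
- wrench: Steel wrench 190 mm long lying on the bench, not to be disturbed. Origin under its middle, x along it.
Things that resemble listed ones, but are neither listed nor needed, are in the scene too. Of the things that look like the crate, take the one that is farthest from the robot's base at the start.

How it is judged (in metres and radians):
On the way, in this order (a step that is already met when the one before it is completed fails the run):
1. the socket is in the crate, let go, with the crate still flat on the bench before the ramp (x of socket_center in the frame of crate between -0.056 and 0.056 m and y of socket_center in the frame of crate between -0.046 and 0.046 m and z of socket_center in the frame of crate between 0.005 and 0.05 m and contact force between the fingers and socket below 0.1 N and height (world z) of crate below 0.006 m and angle between crate's own z axis and vertical below 0.05 rad and x of crate in the frame of ramp below 0 m), for 0.2 s.
2. the loaded crate is sliding up the slope, tilted with it and resting on it (x of socket_center in the frame of crate between -0.056 and 0.056 m and y of socket_center in the frame of crate between -0.046 and 0.046 m and z of socket_center in the frame of crate between 0.005 and 0.05 m and angle between crate's own z axis and vertical above 0.15 rad and x of crate in the frame of ramp between 0 and 0.14 m and contact force between crate and ramp above 0.3 N), for 0.1 s.
3. the crate lies level behind the lip and is pressed against the rubber with more than 4 N (x of crate in the frame of ramp between 0.176 and 0.216 m and y of crate in the frame of ramp between -0.008 and 0.008 m and z of crate in the frame of ramp between 0.016 and 0.0255 m and angle between crate's own z axis and vertical below 0.05 rad and angle between the x axis of crate and the x axis of ramp, either way round below 0.08 rad and x of socket_center in the frame of crate between -0.056 and 0.056 m and y of socket_center in the frame of crate between -0.046 and 0.046 m and z of socket_center in the frame of crate between 0.005 and 0.05 m and contact force between crate and end_stop above 4 N), for 0.15 s.
At the end, for the whole second after the job is handed in: The crate lies level (within 0.05 rad) on the bed behind the lip, underside within 5 mm of the bed's height, in line with the ramp (0.08 rad), its front still touching the rubber pad (more than 0.15 N), the socket inside it, all at rest (x of crate in the frame of ramp between 0.176 and 0.216 m and y of crate in the frame of ramp between -0.008 and 0.008 m and z of crate in the frame of ramp between 0.016 and 0.0255 m and angle between crate's own z axis and vertical below 0.05 rad and angle between the x axis of crate and the x axis of ramp, either way round below 0.08 rad and x of socket_center in the frame of crate between -0.056 and 0.056 m and y of socket_center in the frame of crate between -0.046 and 0.046 m and z of socket_center in the frame of crate between 0.005 and 0.05 m and contact force between crate and end_stop above 0.15 N and linear speed of crate below 0.01 m/s and linear speed of socket below 0.03 m/s).
It fails at once if the crate is rammed: more than 16 N on the rubber end stop (contact force between crate and end_stop above 16 N).
It fails at once if the crate is lifted off its slide (underside's centre more than 14 mm above the crest) or tipped over (height (world z) of crate above 0.046 m or angle between crate's own z axis and vertical above 0.6 rad).
It fails at once if the lens, sleeve, spark plug or wrench is shifted by more than 25 mm (distance of any of lens_center, sleeve_center, spark_plug, wrench from where it was at the start of the episode above 0.025 m).
It also fails if it takes over 72 s, if anything falls off the work surface, if the arm or the gripper's body presses on something with over 40 N, if the wrist force passes 120 N, or if a joint passes its speed limit or range.

ROBOT

A 7-joint arm with a two-finger parallel gripper is mounted at the origin on the work surface. World frame = base frame: x ahead of the robot, y to its left, z up, the work surface at z = 0. Lengths are in m, angles in degrees, forces in N, time in s.
With the tool pointing down it reaches from about 0.4 to 0.875 m from the base axis. Payload 19.3 kg.
Tool frame: the origin (TCP) lies at the very end of the fingers, on their centre line; the grasp point (between the pads) lies 19 mm behind it; y points along the fingers, z is the direction in which the jaws open and shut, and the axes are right-handed (so a half turn about y gives the same grasp; the last joint's range is limited). The gripper opens to 85 mm and grips with 20 to 120 N. Pads are 22 mm wide; open, the fingers measure 114 mm over their backs; the gripper's body (76 mm by 85 mm) begins 54 mm behind the grasp point. The pads swing forward as they close: fully open they stand 13 mm farther back than shut.
Start: joints at [71.035, 29.874, -2.08, 91.645, 1.215, 58.505, -6.463], TCP at [0.161, -0.604, 0.207] pointing down, gripper open.
Joint ranges: [-166.77, 166.77], [-17.47, 122.26], [-85.68, 81.53], [9.62, 139.38], [-72.42, 252.41], [9.2, 110.78], [-144.41, 144.41]. Speed limits (degrees/s): [108.29, 108.29, 136.94, 136.94, 172.46, 172.46, 172.46].

INTERFACE

Orientations are given as a 3x3 rotation matrix whose columns are the frame's x, y, z axes.
In Python, from station import env gives the robot as it stands. The module is installed in compiled form; this text tells all that it offers.
- The arm moves only by the tool jog_arm, never from a script. Its argument "increments" is one flat list of numbers, 5 for each row, row after row: the shift along the tool's x, y, z in mm, then the turn about the tool's y in rad, then the gripper's target within -1 to 1 (shut at 1, half-way at 0, fully open at -1). A call has 1 to 20 rows; each row shifts and turns the pose as measured when the row begins, along the tool's axes as they then stand; what a row does not reach is not made up. A row lasts 1/12 s, in which the tool goes at most 41.7 mm and 7.16 degrees, less where a joint would pass 70% of its speed; a pose out of reach is approached as far as the arm can. A call with a gripper value outside its range is refused whole. The fingers move at their own pace and stop on an object; "squeeze" is the grip in N (left out, the last holds). Time passes only in rows, so rows that do not move let the fingers close. It gives the time, the measured TCP pose, the force and the opening at its end, in the units of the state.
- env.read_state(): the state, without advancing time (a new reading comes with each control period).
- env.get_image(name): name is "side" or "top" or "wrist"; returns a dict with "image" (400x640x3 uint8, red, green, blue), "mtx" (3x3 intrinsics, pixels), "extrinsics" (4x4, takes a point from camera to world coordinates); the wrist camera has in their place "T_tool_cam" (4x4, takes a point from camera to tool coordinates, whose origin is the TCP and whose axes are the tool frame's). Camera axes: x right, y down, z forward; pixel columns grow to the right and rows downward; lengths in m; the calibration is good to about 2 mm. The wrist camera is an equidistant fisheye: a pixel r from the principal point sees the ray r / f radians off the axis. A picture is of the moment at which its call begins: read the wrist's pose just before it. There is no depth.
- env.close_job(): hands the job in, once; it reports no verdict.
The state is a dict: "clock": time; "joints": joint angles; "qd": joint speeds; "tau": joint torques, N m; "ee_pos": TCP position; "tcp_rot": TCP orientation; "wrist_force": force on the tool from outside, world axes, zero at the start; "moment": the same for the moment, N m; "width": opening from 0.0 (shut) to 1.0 (fully open).
Only numpy, scipy, OpenCV 4.12 (cv2) and the standard library are available. Lean on these libraries where they do the work, as an engineer would, in place of code of your own. Each camera call takes 0.05 s, during which the arm holds its last target. There are 200 camera calls.

## Working session

There is one attempt and no reset: what is moved stays moved. The work goes in short steps, Python scripts to look and compute and a tool call to move; the robot and the scene stay as the last step left them, time stands still between calls to the robot, and variables do not carry over. Pictures are saved under pics/ and viewed, on a budget of 10 in all, crops included, one or two more only if the job needs it, and the job is handed in when it is done.

Besides the shell and the picture viewer there is one more tool, called as name(argument=value, ...) on one line, values as JSON. jog_arm: Moves the arm, as the interface text tells. Its arguments: {"type":"object","properties":{"increments":{"type":"array"},"squeeze":{"type":"number"}},"required":["increments"]}

```bash
mkdir -p pics; python3 - <<'E'
from station import env
import cv2, json, numpy as np
s=env.read_state()
for k,v in s.items(): print(k,np.round(v,4).tolist())
for n in("top","side"):
    d=env.get_image(n); cv2.imwrite(f"pics/{n}0.png",d["image"][:,:,::-1])
    print(n,np.round(d["mtx"],2).tolist(),np.round(d["extrinsics"],4).tolist())
    np.savez(f"{n}.npz",K=d["mtx"],T=d["extrinsics"],im=d["image"])
E
```

```text
clock 0.0
joints [71.0345, 29.9085, -2.0811, 91.674, 1.2135, 58.5059, -6.4632]
qd [0.0612, 0.0473, 0.0251, -0.0359, -0.0113, 0.0839, -0.0952]
tau [-0.0002, -92.7103, 1.9798, -36.9942, 0.0178, 0.008, 0.0]
ee_pos [0.161, -0.6035, 0.2064]
tcp_rot [[-0.9662, -0.0004, 0.2578], [-0.2578, 0.0011, -0.9662], [0.0001, -1.0, -0.0012]]
wrist_force [0.3134, -0.8666, 0.0349]
moment [0.0091, -0.02, 0.0517]
width 1.0011
top [[408.02, 0.0, 319.57], [0.0, 408.02, 196.86], [0.0, 0.0, 1.0]] [[0.028, -0.9961, 0.0838, 0.3383], [-0.9996, -0.0283, -0.0022, -0.0254], [0.0046, -0.0837, -0.9965, 1.091], [0.0, 0.0, 0.0, 1.0]]
side [[375.76, 0.0, 319.19], [0.0, 375.76, 206.01], [0.0, 0.0, 1.0]] [[-0.8338, -0.3669, 0.4124, 0.0791], [-0.5518, 0.5341, -0.6405, 0.528], [0.0147, -0.7616, -0.6478, 0.6273], [0.0, 0.0, 0.0, 1.0]]
```

View pics/top0.png

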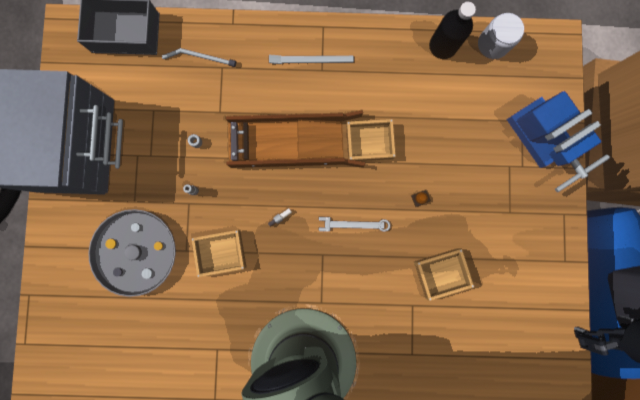

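View pics/side0.png

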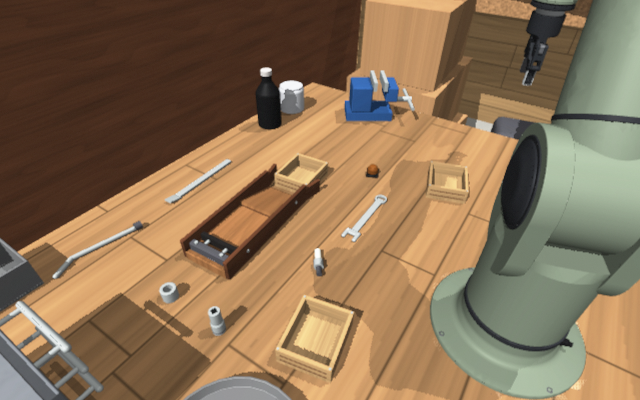

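Top view: the crate candidates are (371,140) before the ramp foot, (219,253) and (446,273). The farthest from the base (303,360) is the one at (371,140), so I take that. The socket candidates are (190,189), which looks tall and slim in the side view at (215,320), and (195,140), the short, wide sleeve. The lens is at (422,198), the plug at (282,216), the wrench at (355,225), and the ramp runs uphill toward the left (+y). I'll check this choice in an enlarged crop.

```bash
cat > h.py <<'E'
import numpy as np, cv2
def P(n,u,v,z):
    d=np.load(f"{n}.npz");K,T=d["K"],d["T"]
    r=T[:3,:3]@np.linalg.solve(K,[u,v,1.]);c=T[:3,3]
    return c+r*(z-c[2])/r[2]
E
python3 - <<'E'
from h import *
im=np.load("top.npz")["im"][:,:,::-1]; sd=np.load("side.npz")["im"][:,:,::-1]
a=cv2.resize(im[100:175,220:405],(740,300),interpolation=cv2.INTER_CUBIC)  #x4
b=cv2.resize(im[125:205,160:230],None,fx=3.6,fy=3.6,interpolation=cv2.INTER_CUBIC)
c=cv2.resize(sd[270:350,145:245],None,fx=3.6,fy=3.6,interpolation=cv2.INTER_CUBIC)
o=np.zeros((600,740,3),np.uint8);o[:300]=a;o[305:305+b.shape[0],:b.shape[1]]=b;o[305:305+c.shape[0],270:270+c.shape[1]]=c
cv2.imwrite("pics/c0.png",o)
E
```

```text
(no output)
```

View pics/c0.png

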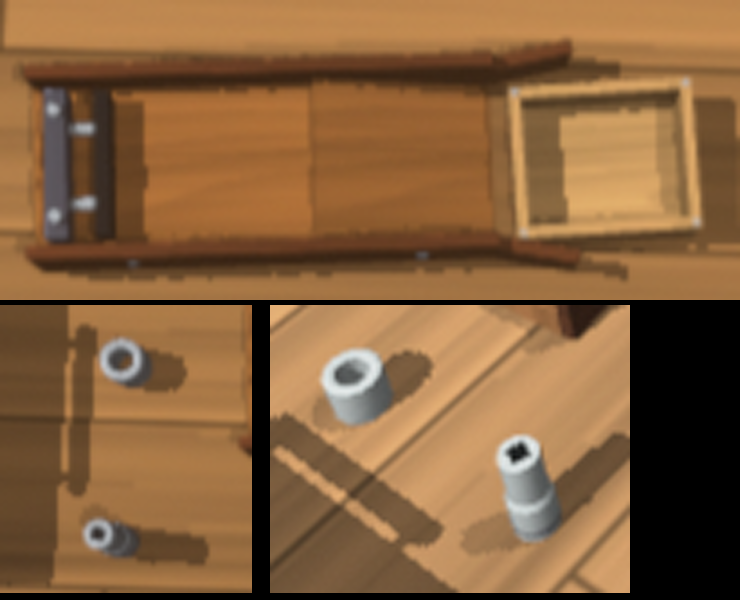

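```bash
python3 - <<'E'
from h import *
A=lambda x,y:(x/4+220-.4,y/4+100-.4)
np.set_printoptions(precision=4,suppress=True)
c=np.array([P("top",*A(*p),.04) for p in [(513,90),(688,83),(697,222),(523,234)]]);print("crate",c[:,:2].tolist(),c.mean(0))
print("dir",(c[0]+c[3]-c[1]-c[2])/2)
for n,p,z in [("footU",(487,84),0.0),("footL",(492,236),0.0),("crestU",(308,86),.032),("crestL",(312,240),.032),("barU",(45,92),.05),("barL",(52,238),.05),("padfaceU",(115,95),.041),("padL",(113,240),.041),
 ("railUo",(22,68),.052),("railUo2",(495,55),.052),("railLi",(33,247),.052),("railLi2",(500,235),.052)]:
    print(n,P("top",*A(*p),z))
print("sock top",P("top",97/3.6+160,228/3.6+125,.06),P("side",213.9,310.8,.06),"foot",P("side",218.1,332.5,0))
print("sleeve",P("top",122/3.6+160,57/3.6+125,.028)); print("lens",P("top",422,198,.02)); print("plug",P("top",275,221,.01),P("top",292,210,.01)); print("wrench",P("top",320,225,.0),P("top",390,226,.0))
E
```

```text
crate [[0.6257197862203576, -0.09646067281435969], [0.6337722899834004, -0.21133718936692622], [0.5414863521712823, -0.21843472354991111], [0.5302937190186737, -0.10510137260167704]] [ 0.5828 -0.1578  0.04  ]
dir [-0.0096  0.1141  0.    ]
footU [ 0.6403 -0.0814  0.    ]
footL [ 0.5356 -0.0872  0.    ]
crestU [0.6266 0.0386 0.032 ]
crestL [0.5238 0.0326 0.032 ]
barU [0.6128 0.2081 0.05  ]
barL [0.5171 0.1991 0.05  ]
padfaceU [0.6145 0.1642 0.041 ]
padL [0.5185 0.1614 0.041 ]
railUo [0.6277 0.2232 0.052 ]
railUo2 [ 0.6453 -0.0834  0.052 ]
railLi [0.5106 0.2106 0.052 ]
railLi2 [ 0.527  -0.0894  0.052 ]
sock top [0.4371 0.3092 0.06  ] [0.4359 0.3069 0.06  ] foot [0.4336 0.3124 0.    ]
sleeve [0.5667 0.3082 0.028 ]
lens [ 0.433  -0.2978  0.02  ]
plug [0.3618 0.0882 0.01  ] [0.3922 0.0443 0.01  ]
wrench [ 0.3548 -0.0311  0.    ] [ 0.3573 -0.2179  0.    ]
```

jog_arm(increments=[0,0,0,-0.12,-1,0,0,0,-0.12,-1,0,0,0,-0.12,-1,0,0,0,-0.12,-1,0,0,0,-0.12,-1,0,0,0,-0.12,-1,0,0,0,-0.12,-1,0,0,0,-0.12,-1,0,0,0,-0.12,-1,0,0,0,-0.12,-1,0,0,0,-0.12,-1,-20,0,34,0,-1,-20,0,34,0,-1,-20,0,34,0,-1,-20,0,34,0,-1,-20,0,34,0,-1,-20,0,34,0,-1,-20,0,34,0,-1,-20,0,34,0,-1,-20,0,34,0,-1], squeeze=40)

```text
clock: 1.77
ee_pos: [0.4542, -0.3988, 0.1992]
tcp_rot: [[0.054, -0.009, 0.998], [-0.998, 0.01, 0.054], [-0.01, -1.0, -0.009]]
wrist_force: [0.0, -0.6, 0.8]
width: 1.001
```

jog_arm(increments=[-38,0,16,0,-1,-38,0,16,0,-1,-38,0,16,0,-1,-38,0,16,0,-1,-38,0,16,0,-1,-38,0,16,0,-1,-38,0,10,0,-1,-20,0,4,0,-1,0,0,0,0,-1])

```text
clock: 2.52
ee_pos: [0.5527, -0.0929, 0.199]
tcp_rot: [[0.064, -0.01, 0.998], [-0.998, 0.015, 0.064], [-0.016, -1.0, -0.009]]
wrist_force: [-0.2, 0.1, 0.2]
width: 1.0
```

```bash
cat >> h.py <<'E'
def snap(f):
    from station import env
    s=env.read_state(); d=env.get_image("wrist")
    np.savez(f"{f}.npz",im=d["image"],K=d["mtx"],TC=d["T_tool_cam"],R=s["tcp_rot"],p=s["ee_pos"])
    cv2.imwrite(f"pics/{f}.png",d["image"][:,:,::-1]); print(s["clock"],np.round(s["ee_pos"],4),np.round(s["tcp_rot"],4).tolist())
    print(np.round(d["mtx"],1).tolist(),np.round(d["T_tool_cam"],3).tolist())
def W(f,u,v,z):
    d=np.load(f"{f}.npz");K=d["K"];T=np.eye(4);T[:3,:3]=d["R"];T[:3,3]=d["p"];T=T@d["TC"]
    x,y=(u-K[0,2])/K[0,0],(v-K[1,2])/K[1,1];t=np.hypot(x,y);s=np.sinc(t/np.pi)
    r=T[:3,:3]@[x*s,y*s,np.cos(t)];c=T[:3,3]
    return c+r*(z-c[2])/r[2]
E
python3 -c "
from h import *
snap('w1')"
```

```text
2.5167 [ 0.5527 -0.0929  0.199 ] [[0.0637, -0.01, 0.9979], [-0.9978, 0.0151, 0.0638], [-0.0157, -0.9998, -0.009]]
[[309.7, 0.0, 320.8], [0.0, 309.7, 199.1], [0.0, 0.0, 1.0]] [[-0.001, 0.948, 0.319, -0.082], [-0.0, -0.319, 0.948, -0.167], [1.0, 0.001, 0.0, -0.001], [0.0, 0.0, 0.0, 1.0]]
```

View pics/w1.png

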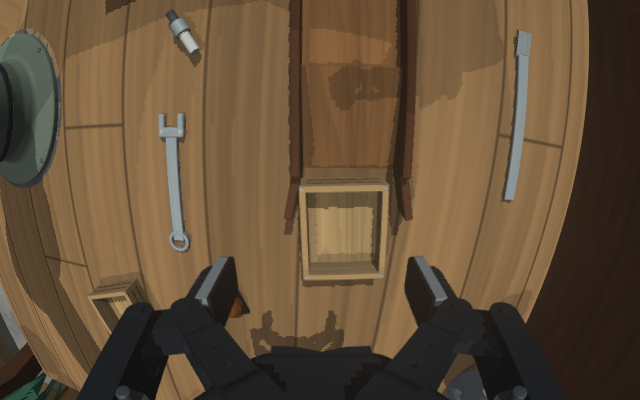

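```bash
python3 - <<'E'
from h import *
np.set_printoptions(precision=4,suppress=True)
c=np.array([W("w1",*p,.04) for p in [(301,187),(388,186),(382,277),(305,280)]]);print(c[:,:2].tolist(),c.mean(0),(c[0]+c[1]-c[2]-c[3])/2,(c[1]+c[2]-c[0]-c[3])/2)
for n,p,z in [("crestL",(305,64),.032),("crestR",(402,66),.032),("RailLi",(301,165),.052),("RailLi2",(302,20),.052),("RailRi",(403,165),.052),("RailRi2",(402,20),.052),("wr",(172,118),.0),("wr2",(179,242),.0)]: print(n,W("w1",*p,z))
im=np.load("w1.npz")["im"][:,:,::-1]
cv2.imwrite("pics/w1c.png",cv2.resize(im[0:290,270:440],None,fx=2.05,fy=2.05,interpolation=cv2.INTER_CUBIC))
E
```

```text
[[0.5297467212246996, -0.10553275141406859], [0.6256616763796137, -0.09774078973546688], [0.6351484168305365, -0.21473413248482343], [0.5395433339243367, -0.22451090564736575]] [ 0.5825 -0.1606  0.04  ] [-0.0096  0.118   0.    ] [0.0958 0.0088 0.    ]
crestL [0.5261 0.0279 0.032 ]
crestR [0.6299 0.0355 0.032 ]
RailLi [ 0.5293 -0.0785  0.052 ]
RailLi2 [0.5213 0.0719 0.052 ]
RailRi [ 0.6364 -0.0705  0.052 ]
RailRi2 [0.6222 0.0823 0.052 ]
wr [ 0.3569 -0.0354  0.    ]
wr2 [ 0.3556 -0.2083  0.    ]
```

View pics/w1c.png

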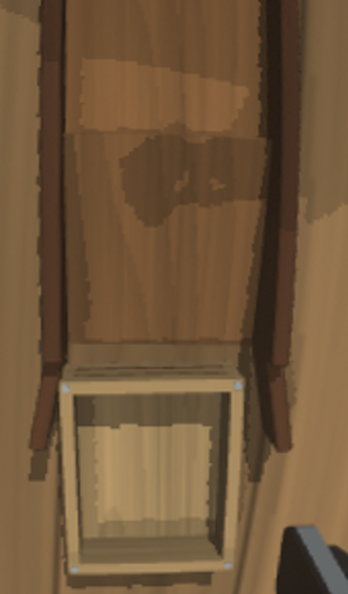

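jog_arm(increments=[-38,0,-8,0,-1,-38,0,-8,0,-1,-38,0,-8,0,-1,-38,0,-8,0,-1,-38,0,-8,0,-1,-38,0,-8,0,-1,-38,8,-9,0,-1,-38,10,-9,0,-1,-38,10,-9,0,-1,-38,15,-9,0,-1,-22,12,-5,0,-1,0,0,0,0,-1,0,0,0,0,-1])

```text
clock: 3.65
ee_pos: [0.4409, 0.3008, 0.1449]
tcp_rot: [[0.038, -0.011, 0.999], [-0.999, 0.009, 0.038], [-0.009, -1.0, -0.01]]
wrist_force: [0.7, -0.5, 0.0]
width: 1.002
```

```bash
python3 -c "
from h import *
snap('w2')"
```

```text
3.65 [0.4409 0.3008 0.1449] [[0.0377, -0.0105, 0.9992], [-0.9992, 0.0087, 0.0378], [-0.0091, -0.9999, -0.0102]]
[[309.7, 0.0, 320.8], [0.0, 309.7, 199.1], [0.0, 0.0, 1.0]] [[-0.001, 0.948, 0.319, -0.082], [-0.0, -0.319, 0.948, -0.167], [1.0, 0.001, 0.0, -0.001], [0.0, 0.0, 0.0, 1.0]]
```

View pics/w2.png

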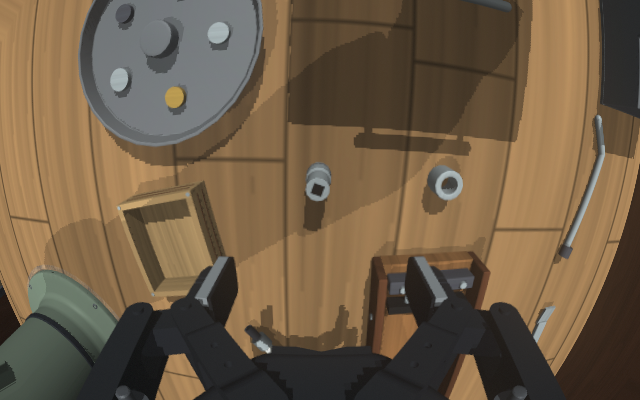

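```bash
python3 - <<'E'
from h import *
d=np.load("w2.npz")
for n,p,z in [("top",(317,189),.06),("foot",(318,176),0.003)]:
    q=W("w2",*p,z); print(n,q,"tool mm",d["R"].T@(q-d["p"])*1e3)
E
```

```text
top [0.4360433  0.30767532 0.06      ] tool mm [-6.3077163  85.00481376 -3.75893946]
foot [0.43591474 0.30499082 0.003     ] tool mm [ -3.11107422 141.97745333  -3.40838715]
```

jog_arm(increments=[-5,0,-4,0,-1,0,30,0,0,-1,0,30,0,0,-1,0,30,0,0,-1,0,20,0,0,-1,0,8,0,0,-1,0,0,0,0,-1])

```text
clock: 4.28
ee_pos: [0.4431, 0.2989, 0.0267]
tcp_rot: [[0.022, -0.002, 1.0], [-1.0, 0.01, 0.022], [-0.01, -1.0, -0.002]]
wrist_force: [-1.0, 0.7, 0.4]
width: 0.996
```

jog_arm(increments=[-8,0,-7,0,-1,0,0,0,0,-1,0,0,0,0,-1])

```text
clock: 4.53
ee_pos: [0.4371, 0.3067, 0.0296]
tcp_rot: [[0.019, -0.0, 1.0], [-1.0, 0.01, 0.019], [-0.01, -1.0, 0.0]]
wrist_force: [1.2, -0.6, 0.5]
width: 1.0
```

jog_arm(increments=[0,2,0,0,-1,0,0,0,0,1,0,0,0,0,1,0,0,0,0,1,0,0,0,0,1,0,0,0,0,1,0,0,0,0,1,0,0,0,0,1], squeeze=40)

```text
clock: 5.2
ee_pos: [0.4391, 0.3077, 0.0309]
tcp_rot: [[0.018, 0.005, 1.0], [-1.0, 0.013, 0.018], [-0.013, -1.0, 0.005]]
wrist_force: [-1.1, -0.4, 2.5]
width: 0.202
```

jog_arm(increments=[0,-15,0,0,1,0,-30,0,0,1,0,-30,0,0,1,0,-25,0,0,1,0,0,0,-0.06,1])

```text
clock: 5.62
ee_pos: [0.4366, 0.3056, 0.1328]
tcp_rot: [[0.078, -0.001, 0.997], [-0.997, 0.01, 0.078], [-0.01, -1.0, 0.0]]
wrist_force: [0.4, 0.9, -0.5]
width: 0.205
```

jog_arm(increments=[20,0,5,0,1,36,0,8,0,1,36,0,8,0,1,36,0,8,0,1,36,0,8,0,1,36,0,8,0,1,36,0,8,0,1,36,0,8,0,1,36,0,8,0,1,36,0,8,0,1,36,0,8,0,1,36,0,8,0,1,36,0,8,0,1,20,0,8,0,1,0,0,0,0,1])

```text
clock: 6.87
ee_pos: [0.5889, -0.1776, 0.1264]
tcp_rot: [[0.087, -0.0, 0.996], [-0.996, 0.013, 0.087], [-0.013, -1.0, 0.001]]
wrist_force: [-1.6, 0.7, -1.0]
width: 0.199
```

jog_arm(increments=[-19,0,-4,0,1,0,20,0,0,1,0,20,0,0,1,0,0,0,0,1,0,0,0,0,1])

```text
clock: 7.28
ee_pos: [0.5825, -0.1604, 0.0847]
tcp_rot: [[0.082, -0.002, 0.997], [-0.997, 0.013, 0.082], [-0.013, -1.0, -0.0]]
wrist_force: [0.5, 0.3, -0.9]
width: 0.2
```

```bash
python3 -c "
from h import *
snap('w3')"
```

```text
7.2833 [ 0.5825 -0.1604  0.0847] [[0.0821, -0.0015, 0.9966], [-0.9965, 0.0132, 0.0822], [-0.0133, -0.9999, -0.0004]]
[[309.7, 0.0, 320.8], [0.0, 309.7, 199.1], [0.0, 0.0, 1.0]] [[-0.001, 0.948, 0.319, -0.082], [-0.0, -0.319, 0.948, -0.167], [1.0, 0.001, 0.0, -0.001], [0.0, 0.0, 0.0, 1.0]]
```

View pics/w3.png

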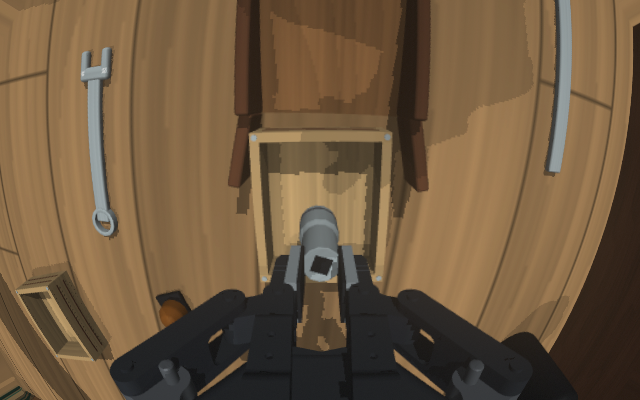

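jog_arm(increments=[0,20,0,0,1,0,15,0,0,1,0,7,0,0,1,0,3,0,0,1,0,0,0,0,1])

```text
clock: 7.75
ee_pos: [0.5844, -0.16, 0.0414]
tcp_rot: [[0.082, 0.002, 0.997], [-0.997, 0.012, 0.082], [-0.012, -1.0, 0.003]]
wrist_force: [-0.3, -0.7, -1.4]
width: 0.201
```

```bash
python3 - <<'E'
from h import *
np.set_printoptions(precision=4,suppress=True)
for n,p,z in [("RailL",(247,112),.052),("RailR",(415,112),.052),("RailL2",(251,10),.052),("RailR2",(416,10),.052),("crL",(249,132),.04),("crR",(392,132),.04)]: print(n,W("w3",*p,z))
E
```

```text
RailL [ 0.5279 -0.0899  0.052 ]
RailR [ 0.6374 -0.0801  0.052 ]
RailL2 [ 0.5251 -0.021   0.052 ]
RailR2 [ 0.6321 -0.0102  0.052 ]
crL [ 0.5272 -0.1044  0.04  ]
crR [ 0.6262 -0.0961  0.04  ]
```

jog_arm(increments=[0,2,0,0,1,0,2,0,0,1])

```text
clock: 7.92
ee_pos: [0.585, -0.1601, 0.0384]
tcp_rot: [[0.082, 0.003, 0.997], [-0.997, 0.012, 0.082], [-0.011, -1.0, 0.004]]
wrist_force: [-0.4, -0.0, -0.5]
width: 0.195
```

jog_arm(increments=[0,0,0,0,0.3,0,0,0,0,0.2,0,0,0,0,0.2,0,0,0,0,0.2,0,0,0,0,0.2,0,0,0,0,0.2])

```text
clock: 8.42
ee_pos: [0.5861, -0.1604, 0.0401]
tcp_rot: [[0.082, 0.006, 0.997], [-0.997, 0.011, 0.082], [-0.011, -1.0, 0.007]]
wrist_force: [0.2, 0.9, 0.3]
width: 0.396
```

jog_arm(increments=[0,-10,0,0,0.2,0,-20,0,0,0.2,0,-30,0,0,0.2,0,-25,0,0,0.2,0,0,0,0,0.2,0,0,0,0,0.2])

```text
clock: 8.92
ee_pos: [0.585, -0.1608, 0.1314]
tcp_rot: [[0.083, 0.005, 0.997], [-0.997, 0.012, 0.083], [-0.011, -1.0, 0.006]]
wrist_force: [0.0, 0.8, -1.0]
width: 0.399
```

```bash
python3 -c "
from h import *
snap('w4')"
```

```text
8.9167 [ 0.585  -0.1608  0.1314] [[0.0827, 0.005, 0.9966], [-0.9965, 0.0118, 0.0826], [-0.0114, -0.9999, 0.0059]]
[[309.7, 0.0, 320.8], [0.0, 309.7, 199.1], [0.0, 0.0, 1.0]] [[-0.001, 0.948, 0.319, -0.082], [-0.0, -0.319, 0.948, -0.167], [1.0, 0.001, 0.0, -0.001], [0.0, 0.0, 0.0, 1.0]]
```

View pics/w4.png

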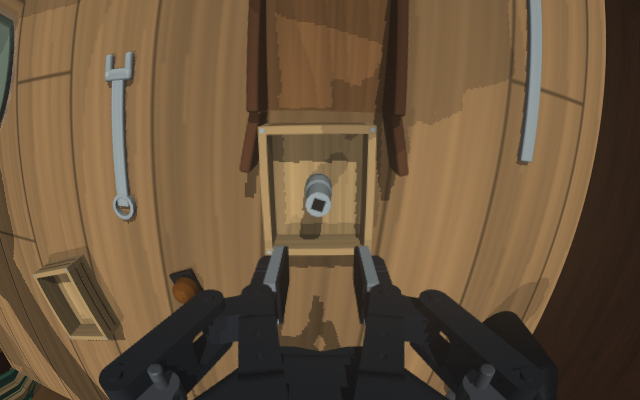

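jog_arm(increments=[30,0,-1,0,0.2,30,0,-1,0,0.2,30,0,-1,0,0.2,6,20,0,0,0.2,0,25,0,0,0.2,0,25,0,0,0.2,0,20,0,0,0.2,0,15,0,0,0.2,0,0,0,0,0.2])

```text
clock: 9.72
ee_pos: [0.589, -0.2594, 0.0172]
tcp_rot: [[0.084, 0.002, 0.996], [-0.996, 0.013, 0.084], [-0.013, -1.0, 0.003]]
wrist_force: [-0.6, 0.0, -0.0]
width: 0.4
```

```bash
python3 - <<'E'
from h import *
np.set_printoptions(precision=4,suppress=True)
c=np.array([W("w4",*p,.04) for p in [(261,128),(376,128),(368,250),(267,252)]]);print(c[:,:2],c.mean(0),(c[0]+c[1]-c[2]-c[3])/2)
for n,p,z in [("RailL",(260,108),.052),("RailR",(397,108),.052),("RailL2",(265,10),.052),("RailR2",(398,10),.052)]: print(n,W("w4",*p,z))
E
```

```text
[[ 0.53   -0.1061]
 [ 0.6264 -0.0982]
 [ 0.6341 -0.2114]
 [ 0.5389 -0.2214]] [ 0.5823 -0.1593  0.04  ] [-0.0083  0.1142  0.    ]
RailL [ 0.5305 -0.0889  0.052 ]
RailR [ 0.6395 -0.0792  0.052 ]
RailL2 [ 0.5279 -0.0078  0.052 ]
RailR2 [0.6333 0.0028 0.052 ]
```

jog_arm(increments=[-8,0,0,0,0.2,-6,0,0,0,0.2,-4,0,0,0,0.2,-4,0,0,0,0.2,-4,0,0,0,0.2,-4,0,0,0,0.2,-4,0,0,0,0.2])

```text
clock: 10.3
ee_pos: [0.587, -0.2217, 0.0208]
tcp_rot: [[0.085, 0.004, 0.996], [-0.996, 0.012, 0.085], [-0.012, -1.0, 0.005]]
wrist_force: [-0.3, -0.4, 0.1]
width: 0.4
```

jog_arm(increments=[-5,0.4,0,0,0.2,-5,0.4,0,0,0.2,-5,0.4,0,0,0.2,-5,0.4,0,0,0.2,-5,0.4,0,0,0.2])

```text
clock: 10.72
ee_pos: [0.5851, -0.1944, 0.0198]
tcp_rot: [[0.085, 0.005, 0.996], [-0.996, 0.012, 0.085], [-0.011, -1.0, 0.006]]
wrist_force: [-0.1, -0.0, -0.1]
width: 0.399
```

```bash
python3 -c "
from h import *
snap('w5')
d=np.load('top.npz')
from station import env
t=env.get_image('top')['image'][:,:,::-1]
w=np.load('w5.npz')['im'][:,:,::-1]
o=np.zeros((600,640,3),np.uint8);o[:340]=w[:340];o[342:592,:]=cv2.resize(t[95:180,210:428],(640,250),interpolation=cv2.INTER_CUBIC)
cv2.imwrite('pics/c5.png',o)
"
```

```text
10.7167 [ 0.5851 -0.1944  0.0198] [[0.0847, 0.0055, 0.9964], [-0.9963, 0.0118, 0.0846], [-0.0113, -0.9999, 0.0065]]
[[309.7, 0.0, 320.8], [0.0, 309.7, 199.1], [0.0, 0.0, 1.0]] [[-0.001, 0.948, 0.319, -0.082], [-0.0, -0.319, 0.948, -0.167], [1.0, 0.001, 0.0, -0.001], [0.0, 0.0, 0.0, 1.0]]
```

View pics/c5.png

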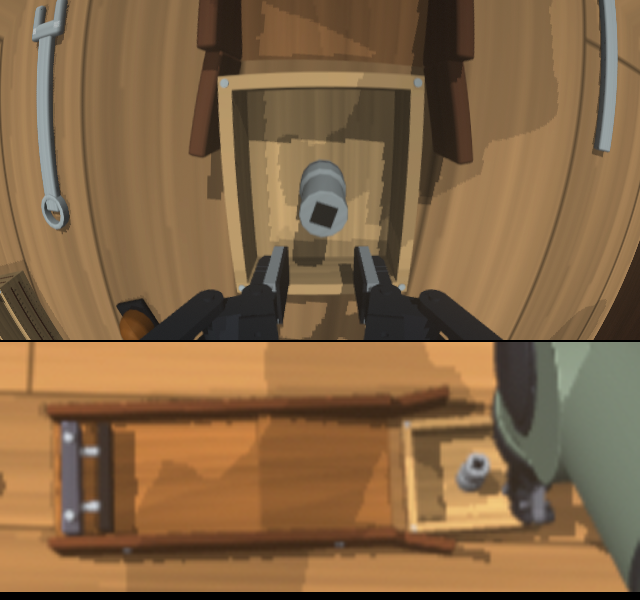

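```bash
python3 - <<'E'
from h import *
np.set_printoptions(precision=4,suppress=True)
for n,p,z in [("front L",(222,77),.04),("front R",(420,77),.04),("rear wall inner",(322,283),.04),("rear outer",(322,294),.04),("rear cornerL",(243,290),.04),("rearR",(402,290),.04),("railL",(241,50),.052),("railR",(427,50),.052)]: print(n,W("w5",*p,z))
E
```

```text
front L [ 0.5292 -0.1048  0.04  ]
front R [ 0.624  -0.0966  0.04  ]
rear wall inner [ 0.5866 -0.2116  0.04  ]
rear outer [ 0.5872 -0.2193  0.04  ]
rear cornerL [ 0.5411 -0.2215  0.04  ]
rearR [ 0.634  -0.2141  0.04  ]
railL [ 0.5409 -0.0933  0.052 ]
railR [ 0.6223 -0.0851  0.052 ]
```

The wrist view shows the crate unmoved: its rear wall is still at y = -0.219 and there is no contact force. The partly open fingertips stand well above the nominal TCP, so they passed over the wall. I'll back out, then feel for the bench to find the true tip height.

jog_arm(increments=[0,-15,0,0,0.2,0,-15,0,0,0.2,25,0,0,0,0.2,30,0,0,0,0.2,22,0,0,0,0.2,0,0,0,0,0.2,0,20,0,0,0.2,0,12,0,0,0.2,0,4,0,0,0.2,0,4,0,0,0.2,0,0,0,0,0.2])

```text
clock: 11.73
ee_pos: [0.592, -0.2739, 0.0084]
tcp_rot: [[0.087, 0.005, 0.996], [-0.996, 0.011, 0.087], [-0.011, -1.0, 0.006]]
wrist_force: [-0.2, -0.9, -0.4]
width: 0.401
```

jog_arm(increments=[0,3,0,0,0.2,0,3,0,0,0.2,0,3,0,0,0.2,0,3,0,0,0.2])

```text
clock: 12.07
ee_pos: [0.5932, -0.2727, -0.0027]
tcp_rot: [[0.088, 0.007, 0.996], [-0.996, 0.011, 0.088], [-0.01, -1.0, 0.008]]
wrist_force: [-0.2, -0.5, 0.8]
width: 0.403
```

jog_arm(increments=[0,2.5,0,0,0.2,0,2.5,0,0,0.2,0,2,0,0,0.2])

```text
clock: 12.32
ee_pos: [0.5935, -0.2725, -0.0102]
tcp_rot: [[0.089, 0.007, 0.996], [-0.996, 0.011, 0.088], [-0.01, -1.0, 0.008]]
wrist_force: [0.0, -0.1, -0.4]
width: 0.4
```

jog_arm(increments=[-8,0,0,0,0.2,-8,0,0,0,0.2,-6,0.3,0,0,0.2,-5,0.3,0,0,0.2,-5,0.3,0,0,0.2,-5,0.3,0,0,0.2,-5,0.3,0,0,0.2,-5,0.3,0,0,0.2])

```text
clock: 12.98
ee_pos: [0.5893, -0.2215, -0.0114]
tcp_rot: [[0.088, 0.008, 0.996], [-0.996, 0.01, 0.088], [-0.009, -1.0, 0.009]]
wrist_force: [1.3, -4.6, 2.6]
width: 0.398
```

jog_arm(increments=[-5,0,0,0,0.2,-5,0,0,0,0.2,-5,0,0,0,0.2,-5,0,0,0,0.2,-5,0,0,0,0.2,-5,0,0,0,0.2,-5,0,0,0,0.2,-5,0,0,0,0.2,-5,0,0,0,0.2,-5,0,0,0,0.2])

```text
clock: 13.82
ee_pos: [0.5844, -0.1672, -0.011]
tcp_rot: [[0.087, 0.008, 0.996], [-0.996, 0.009, 0.087], [-0.008, -1.0, 0.009]]
wrist_force: [0.9, -2.2, -2.1]
width: 0.401
```

jog_arm(increments=[-5,0,0.2,0,0.2,-5,0,0.2,0,0.2,-5,0,0.2,0,0.2,-5,0,0.2,0,0.2,-5,0,0.2,0,0.2,-5,0,0.2,0,0.2,-5,0,0.2,0,0.2,-5,0,0.2,0,0.2,-5,0,0.2,0,0.2])

```text
clock: 14.57
ee_pos: [0.5815, -0.1171, -0.0107]
tcp_rot: [[0.087, 0.007, 0.996], [-0.996, 0.009, 0.087], [-0.009, -1.0, 0.008]]
wrist_force: [0.8, -2.0, -1.4]
width: 0.4
```

jog_arm(increments=[-5,0,0.2,0,0.2,-5,-0.5,0.2,0,0.2,-5,-1,0.2,0,0.2,-5,-1.3,0.2,0,0.2,-5,-1.3,0.2,0,0.2,-5,-1.3,0.2,0,0.2,-5,-1.3,0.2,0,0.2,-5,-1.3,0.2,0,0.2])

```text
clock: 15.23
ee_pos: [0.5798, -0.074, -0.0012]
tcp_rot: [[0.086, 0.008, 0.996], [-0.996, 0.008, 0.086], [-0.007, -1.0, 0.009]]
wrist_force: [0.1, -2.7, -0.8]
width: 0.402
```

jog_arm(increments=[-5,-1.3,0.2,0,0.2,-5,-1.3,0.2,0,0.2,-5,-1.3,0.2,0,0.2,-5,-1.3,0.2,0,0.2,-5,-1.3,0.2,0,0.2,-4,-1.2,0.2,0,0.2,-4,-1.2,0.2,0,0.2])

```text
clock: 15.82
ee_pos: [0.5783, -0.0376, 0.0093]
tcp_rot: [[0.086, 0.009, 0.996], [-0.996, 0.007, 0.086], [-0.007, -1.0, 0.01]]
wrist_force: [0.8, -4.7, 2.2]
width: 0.398
```

```bash
python3 -c "
from h import *
snap('w6')
from station import env
t=env.get_image('side')['image'][:,:,::-1]
w=np.load('w6.npz')['im'][:,:,::-1]
o=np.zeros((600,640,3),np.uint8);o[:320]=w[:320];o[322:592,:360]=cv2.resize(t[140:275,170:350],(360,270),interpolation=cv2.INTER_CUBIC)
cv2.imwrite('pics/c6.png',o)
"
```

```text
15.8167 [ 0.5783 -0.0376  0.0093] [[0.0861, 0.009, 0.9962], [-0.9963, 0.0074, 0.0861], [-0.0066, -0.9999, 0.0096]]
[[309.7, 0.0, 320.8], [0.0, 309.7, 199.1], [0.0, 0.0, 1.0]] [[-0.001, 0.948, 0.319, -0.082], [-0.0, -0.319, 0.948, -0.167], [1.0, 0.001, 0.0, -0.001], [0.0, 0.0, 0.0, 1.0]]
```

View pics/c6.png

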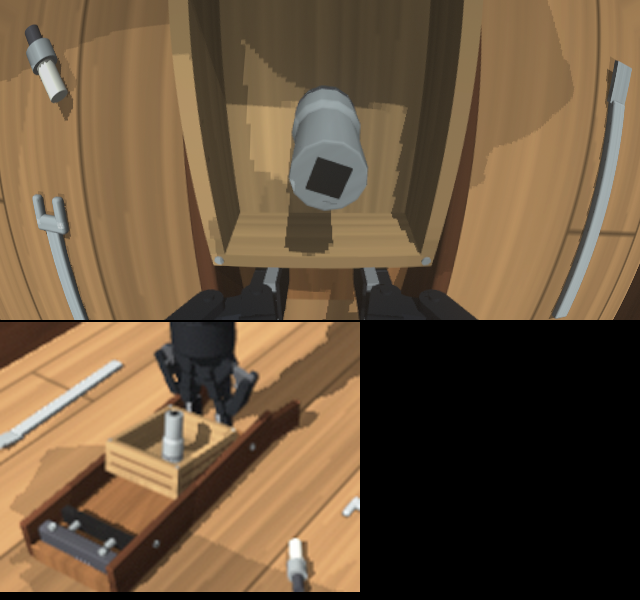

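jog_arm(increments=[-4,-1,0.2,0,0.2,-4,-1,0.2,0,0.2,-4,-1,0.2,0,0.2,-4,-1,0.2,0,0.2,-4,-1,0.2,0,0.2,-4,-1,0.2,0,0.2,-4,-1,0.2,0,0.2,-4,-1,0.2,0,0.2])

```text
clock: 16.58
ee_pos: [0.5758, -0.0012, 0.0175]
tcp_rot: [[0.087, 0.007, 0.996], [-0.996, 0.009, 0.087], [-0.009, -1.0, 0.008]]
wrist_force: [-0.3, -1.6, -0.6]
width: 0.402
```

jog_arm(increments=[-3,-1.2,0.2,0,0.2,-3,-1.2,0.2,0,0.2,-3,-1.2,0.2,0,0.2,-3,-1.2,0.2,0,0.2,-3,-1,0.2,0,0.2])

```text
clock: 17.0
ee_pos: [0.5754, 0.0156, 0.0242]
tcp_rot: [[0.088, 0.007, 0.996], [-0.996, 0.009, 0.088], [-0.009, -1.0, 0.008]]
wrist_force: [-0.3, -1.1, 0.6]
width: 0.398
```

jog_arm(increments=[-2,0,0.2,0,0.2,-2,0,0.2,0,0.2,-2,0,0.2,0,0.2,-2,0,0.2,0,0.2])

```text
clock: 17.33
ee_pos: [0.5755, 0.0245, 0.0245]
tcp_rot: [[0.088, 0.007, 0.996], [-0.996, 0.009, 0.088], [-0.008, -1.0, 0.008]]
wrist_force: [0.7, -1.0, -0.2]
width: 0.402
```

```bash
python3 -c "
from h import *
snap('w7')
from station import env
t=env.get_image('side')['image'][:,:,::-1]
p=env.get_image('top')['image'][:,:,::-1]
w=np.load('w7.npz')['im'][:,:,::-1]
o=np.zeros((600,800,3),np.uint8);o[:300,:640]=w[:300];o[302:602,:400]=cv2.resize(t[140:289,170:370],(400,298),interpolation=cv2.INTER_CUBIC)
o[302:,402:]=cv2.resize(p[100:175,215:315],(398,298),interpolation=cv2.INTER_CUBIC)
cv2.imwrite('pics/c7.png',o)
"
```

```text
17.3333 [0.5755 0.0245 0.0245] [[0.0877, 0.0071, 0.9961], [-0.9961, 0.0091, 0.0877], [-0.0085, -0.9999, 0.0078]]
[[309.7, 0.0, 320.8], [0.0, 309.7, 199.1], [0.0, 0.0, 1.0]] [[-0.001, 0.948, 0.319, -0.082], [-0.0, -0.319, 0.948, -0.167], [1.0, 0.001, 0.0, -0.001], [0.0, 0.0, 0.0, 1.0]]
```

View pics/c7.png

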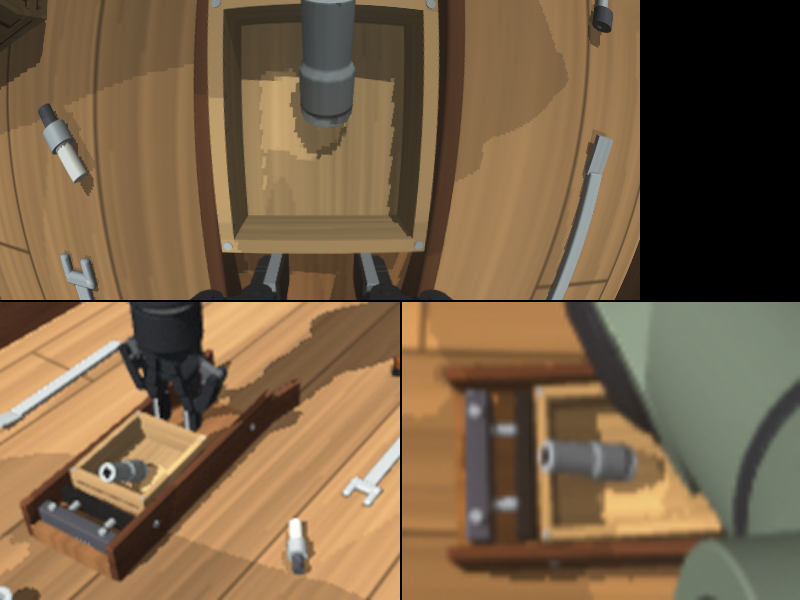

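```bash
python3 - <<'E'
from h import *
np.set_printoptions(precision=4,suppress=True)
for z in (.055,.061,.067,.073):
    q=[W("w7",*p,z) for p in [(216,3),(432,3),(418,245),(228,246)]]
    print(z,*[x[:2] for x in q],"front",np.linalg.norm(q[0]-q[1]),"rear",np.linalg.norm(q[2]-q[3]),"len",np.linalg.norm(q[0]-q[3]),np.linalg.norm(q[1]-q[2]))
q=[W("w5",*p,.04) for p in [(224,83),(418,83),(402,290),(243,290)]]
print([np.linalg.norm(q[i]-q[(i+1)%4]) for i in range(4)])
print("pad top face px", P("top",248.4,133,.041),P("top",249.7,133,.061))
E
```

```text
0.055 [0.5164 0.1486] [0.6137 0.158 ] [0.6233 0.0399] [0.5269 0.0312] front 0.09772259854999711 rear 0.0967913883952087 len 0.11788351351043694 0.11852722887889436
0.061 [0.5186 0.1467] [0.6116 0.1556] [0.6208 0.0427] [0.5286 0.0344] front 0.09343251591493565 rear 0.0925421864630136 len 0.11270835421488855 0.1133238100797601
0.067 [0.5208 0.1448] [0.6095 0.1533] [0.6183 0.0455] [0.5304 0.0376] front 0.0891424332798742 rear 0.08829298453081848 len 0.10753319491934009 0.10812039128062582
0.073 [0.523  0.1428] [0.6075 0.151 ] [0.6158 0.0484] [0.5321 0.0409] front 0.08485235064481263 rear 0.08404378259862327 len 0.10235803562379168 0.1029169724814916
[np.float64(0.09315062628352064), np.float64(0.11486692389408963), np.float64(0.09309884685816024), np.float64(0.11425346210050635)]
pad top face px [0.5888 0.163  0.041 ] [0.5841 0.156  0.061 ]
```

The socket has toppled forward but is inside the crate. The corner studs measure 93 x 113 mm at z = 0.061, so the crate is level behind the lip, and the front gap to the pad looks like about 8 mm. I'll go gently from here.

jog_arm(increments=[-1,0,0.1,0,0.2,-1,0,0.1,0,0.2,-1,0,0.1,0,0.2])

```text
clock: 17.73
ee_pos: [0.5756, 0.0272, 0.0244]
tcp_rot: [[0.087, 0.007, 0.996], [-0.996, 0.009, 0.087], [-0.008, -1.0, 0.008]]
wrist_force: [0.3, -1.4, 0.7]
width: 0.401
```

jog_arm(increments=[-1,0,0.1,0,0.2,-1,0,0.1,0,0.2,-0.7,0,0.1,0,0.2])

```text
clock: 17.98
ee_pos: [0.5757, 0.0299, 0.0245]
tcp_rot: [[0.087, 0.007, 0.996], [-0.996, 0.009, 0.087], [-0.008, -1.0, 0.008]]
wrist_force: [0.2, -1.5, -0.9]
width: 0.397
```

jog_arm(increments=[-0.7,0,0.1,0,0.2,-0.6,0,0.1,0,0.2])

```text
clock: 18.15
ee_pos: [0.5758, 0.0313, 0.0245]
tcp_rot: [[0.087, 0.007, 0.996], [-0.996, 0.009, 0.087], [-0.008, -1.0, 0.008]]
wrist_force: [0.6, -1.4, 0.4]
width: 0.402
```

jog_arm(increments=[-0.6,0,0.1,0,0.2,-0.6,0,0.1,0,0.2])

```text
clock: 18.32
ee_pos: [0.5757, 0.0319, 0.0245]
tcp_rot: [[0.087, 0.006, 0.996], [-0.996, 0.008, 0.087], [-0.007, -1.0, 0.007]]
wrist_force: [-0.1, -5.6, 2.1]
width: 0.401
```

jog_arm(increments=[-0.5,0,0.1,0,0.2])

```text
clock: 18.4
ee_pos: [0.5756, 0.0319, 0.0245]
tcp_rot: [[0.086, 0.006, 0.996], [-0.996, 0.007, 0.086], [-0.006, -1.0, 0.007]]
wrist_force: [0.4, -4.9, 1.4]
width: 0.402
```

jog_arm(increments=[-0.8,0,0.1,0,0.2])

```text
clock: 18.48
ee_pos: [0.5756, 0.032, 0.0245]
tcp_rot: [[0.086, 0.006, 0.996], [-0.996, 0.006, 0.086], [-0.005, -1.0, 0.006]]
wrist_force: [-0.7, -5.9, 1.2]
width: 0.404
```

jog_arm(increments=[-1.1,0,0.1,0,0.2,-1.1,0,0.1,0,0.2])

```text
clock: 18.65
ee_pos: [0.5753, 0.0322, 0.0245]
tcp_rot: [[0.084, 0.005, 0.996], [-0.996, 0.004, 0.084], [-0.003, -1.0, 0.005]]
wrist_force: [-1.1, -7.8, 2.7]
width: 0.404
```

jog_arm(increments=[-1.3,0,0.1,0,0.2,-1.3,0,0.1,0,0.2,-1.3,0,0.1,0,0.2])

```text
clock: 18.9
ee_pos: [0.5748, 0.0323, 0.0245]
tcp_rot: [[0.081, 0.004, 0.997], [-0.997, -0.001, 0.081], [0.001, -1.0, 0.003]]
wrist_force: [-1.1, -8.1, 2.5]
width: 0.4
```

jog_arm(increments=[-1.7,0,0.1,0,0.2,-1.7,0,0.1,0,0.2,-1.7,0,0.1,0,0.2])

```text
clock: 19.15
ee_pos: [0.5741, 0.0325, 0.0245]
tcp_rot: [[0.078, 0.002, 0.997], [-0.997, -0.007, 0.078], [0.007, -1.0, 0.001]]
wrist_force: [-0.8, -9.8, 4.7]
width: 0.403
```

jog_arm(increments=[-1.6,0,0.1,0,0.2,-1.6,0,0.1,0,0.2,-0.8,0,0,0,0.2,-0.3,0,0,0,0.2,0.2,0,0,0,0.2,0.5,0,0,0,0.2,1,0,0,0,0.2,2,0,0,0,0.2,4,0,0,0,0.2,5,-2,0,0,0.2])

```text
clock: 19.98
ee_pos: [0.5745, 0.0213, 0.0266]
tcp_rot: [[0.076, 0.0, 0.997], [-0.997, -0.011, 0.076], [0.011, -1.0, -0.0]]
wrist_force: [0.7, -0.2, -0.4]
width: 0.401
```

Now I'll retreat upward and take a look.

jog_arm(increments=[6,-10,0,0,0.2,10,-20,0,0,0.2,20,-30,0,0,0.2,20,-30,0,0,0.2,0,-20,0,0,0.2,0,0,0,0,0.2,0,0,0,0,0.2])

```text
clock: 20.57
ee_pos: [0.5784, -0.0404, 0.1462]
tcp_rot: [[0.075, 0.0, 0.997], [-0.997, -0.011, 0.075], [0.011, -1.0, -0.0]]
wrist_force: [0.0, -0.3, -1.2]
width: 0.403
```

```bash
python3 -c "
from h import *
snap('w8')
from station import env
t=env.get_image('side')['image'][:,:,::-1]
p=env.get_image('top')['image'][:,:,::-1]
w=np.load('w8.npz')['im'][:,:,::-1]
o=np.zeros((600,800,3),np.uint8);o[:300,:640]=w[:300];o[302:602,:400]=cv2.resize(t[140:289,170:370],(400,298),interpolation=cv2.INTER_CUBIC)
o[302:,402:]=cv2.resize(p[100:175,215:315],(398,298),interpolation=cv2.INTER_CUBIC)
cv2.imwrite('pics/c8.png',o)
"
```

```text
20.5667 [ 0.5784 -0.0404  0.1462] [[0.0746, 0.0003, 0.9972], [-0.9972, -0.0106, 0.0746], [0.0106, -0.9999, -0.0005]]
[[309.7, 0.0, 320.8], [0.0, 309.7, 199.1], [0.0, 0.0, 1.0]] [[-0.001, 0.948, 0.319, -0.082], [-0.0, -0.319, 0.948, -0.167], [1.0, 0.001, 0.0, -0.001], [0.0, 0.0, 0.0, 1.0]]
```

View pics/c8.png

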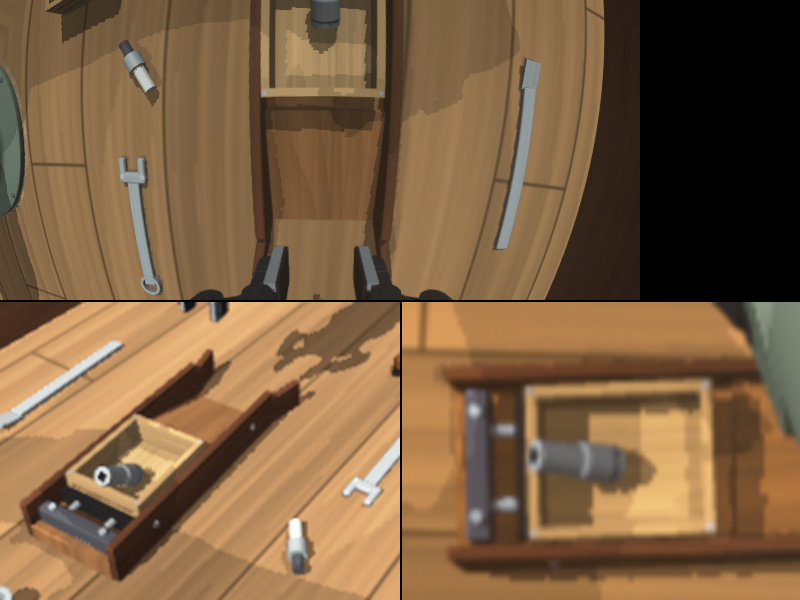

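```bash
python3 -c "
from station import env
s=env.read_state();print(s['clock'],s['wrist_force'])
print(env.close_job())"
```

```text
20.7167 [0.18743749 1.34766305 0.2141197 ]
the job is handed in; nothing more can be done
None
```

I put the socket in the far crate on the bench and pushed the loaded crate up the ramp with two finger contacts. It dropped level behind the lip, and I pressed it home. I handed the job in at about 20.7 s of the 72 s; no verdict came back.

**Press:** the wrist force climbed to about 9.8 N. I judge that to be about 8 N on the rubber, since sliding the crate on the bed had been taking about 1.4 N. I then backed off in small steps.

**Last checks:**
- **Position:** the last pictures show the crate in line with the rails and its front edge on the pad. By finger position its centre is at ramp x of about 188 mm.
- **Level:** the corner studs measured level on the bed just before the final press.
- **Other parts:** the spark plug and wrench look unmoved. The lens and sleeve were never approached after I picked up the socket, but the final crops do not show them clearly.

**What went differently:**
- **First push missed:** the half-open fingertips stand well above the nominal TCP, so they passed over the rear wall without touching it. I backed out, lowered the tool and pushed again.
- **Socket tipped:** it fell forward at the lip and now leans on the front wall inside the crate. I judge its centre to be inside the limits.
- **Not measured:** the force left on the rubber after letting go could not be read directly. I saw only that the front edge was still on the pad.

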